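Take the dial padlock off the slide chest and hold it up

TASK

The slide chest is shut with a dial padlock and all of its combination but the last number is already dialled: turn the dial, feeling it click from notch to notch, until its pointer clicks in at the index mark beside the shackle, then pull the shackle fully open and take the lock off the staple without disturbing the things around it. Finish while holding the opened lock still in the gripper, level with the dial up, at least 10 cm above the top of the chest, touching nothing else.

Things in the scene. Friction and masses are not known exactly. Their poses are not given: they have to be found in the camera images.
- lock_center (a point): Centre of the dial padlock's body, half-way up: a steel block 45 mm (its x) by 48 mm (its y) by 26 mm (its z), lying flat on the front of the chest, dial up. +x points to the shackle end (to the back of the chest), +z out of the dial. It weighs 0.25 to 0.35 kg. Low steel cheeks beside it (3 mm play, 5.6 mm above its underside) keep it from twisting; above them its sides are free to grip.
- dial_grip (a point): Centre of the dial's finger bar, on the dial's axis (the lock's z), 24.5 mm above lock_center. The bar is 30 mm long (its x), 12 mm wide (its y), from 7.5 mm below this point to 7.5 mm above, on a black disc of 37 mm diameter, 4 mm thick, on top of the body. Its +x end is the pointer, with a white line on the bar's top and end and on the disc; the disc's eleven other lines are thin.
- lock_dial (a joint): Angle of the pointer from the index mark (white line on the body's top at the middle of the shackle end), rad, anticlockwise positive seen from above. Turns without end, clicks in 12 notches 0.524 rad apart; about 0.05 N m takes it over a notch; let go, it centres in the nearest. Starts about 2 to 4 notches anticlockwise of the index. Only at 0 (any whole turn) will the shackle come out.
- lock_shackle (a joint): How far the shackle is drawn out of the body along the lock's +x, m: 0 shut, 0.018 fully open (end stop). It slides with about 2.5 N of friction, stays where it is left and does not swing. Unless the dial is at its open notch it stops after about 1 mm.
- shackle_crown (a point): Middle of the shackle's bend, on the bar's centre line, moving with the shackle. The shackle is a U of 7 mm round bar, 13 mm above the lock's underside, with legs 30 mm apart between centres, at y = +15 and -15 mm of the lock. Shut, this point lies 27 mm beyond the body's shackle-end face. The leg at y = +15 mm never leaves the body.
- shackle_tip (a point): End of the shackle's short leg, at y = -15 mm of the lock, moving with the shackle: 5 mm inside the body when shut, and 13 mm in front of the body's face when fully open, so that the staple's 5 mm bar fits through the gap.
- staple (a point): Staple of the hasp: an arch of 5 mm bar, 28.5 mm high over the chest's top; this point is midway between its posts, 12 mm above the top. The posts stand 9.5 mm either side of it along the chest's y. The shackle's short leg passes under the arch, one post inside the U. With the dial open, drawing the body back along -x (7 to 14 mm free, then 18) opens the shackle: the bend catches on that post.
- chest: White steel slide chest with grey lid, fixed, 300 mm (its x) by 270 mm (its y), top 120 mm above the bench; origin under its centre, front (with the lock) at -x. The lock lies on a 2 mm steel floor 62 to 142 mm in front of the centre. Shackle open, pushing the body forward until its face meets the staple puts the staple in the gap at the short leg's tip; the lock then lifts straight up.
- lock: The dial padlock as a whole; origin at the centre of the underside of its body, axes as for lock_center.
- petri_dish: Round clear dish, 62 mm diameter and 15 mm high, on the chest's lid; leave it alone.
- slide_mailer: White plastic slide mailer, 83 by 31 by 20 mm, on the chest's lid; leave it alone.
- dropper_bottle: Small amber bottle with a black dropper cap, 32 mm diameter and 78 mm high, on the back of the chest's lid; leave it alone.
- mouse: Black computer mouse, 110 by 60 by 34 mm, on the grey pad at the left; leave it alone.
- marker_pen: White marker pen with a red cap, 125 mm long, lying on the bench at the right; leave it alone.
- tip_rack: Box of pipette tips, 125 by 86 by 56 mm, on the bench at the right; leave it alone.
- reagent_bottle: Glass bottle with a blue cap, 64 mm diameter and 150 mm high, on the bench at the far right; leave it alone.
Mind the look-alikes: they are no part of the job. Leave any blue or turquoise look-alike of the lock alone.

How it is judged:
By the outcome, as a careful person would: the job done as asked, in the order asked, and still so for the second after the job is handed in, while the arm keeps its last pose, push and grip.
It also fails if it takes over 72 s, if anything falls off the work surface, if the arm or the gripper's body presses on something with over 40 N, if the wrist force passes 120 N, or if a joint passes its speed limit or range.

ROBOT

A 6-joint arm with a two-finger parallel gripper is mounted at the origin on the work surface. World frame = base frame: x ahead of the robot, y to its left, z up, the work surface at z = 0. Lengths are in m, angles in rad, forces in N, time in s.
With the tool pointing down it reaches from about 0.25 to 0.775 m from the base axis. Payload 4 kg.
Tool frame: the origin (TCP) lies at the very end of the fingers, on their centre line; the grasp point (between the pads) lies 19 mm behind it; z points along the fingers, y is the direction in which the jaws open and shut (so a half turn about z gives the same grasp; the last joint's range is limited). The gripper opens to 94 mm and grips with 3 to 60 N. Pads are 16 mm wide; open, the fingers measure 119 mm over their backs; the gripper's body (75 mm by 177 mm) begins 78 mm behind the grasp point.
Start: joints at [1.182, 0.087, 1.371, -0, 1.684, -0.103], TCP at [0.155, 0.528, 0.206] pointing down, gripper open.
Joint ranges: [-3.1, 3.1], [-0.76, 2.03], [0.27, 2.55], [-1.08, 4.22], [0.17, 2.65], [-2.57, 2.57]. Speed limits (rad/s): [2.79, 2.79, 3.14, 3.14, 3.14, 3.14].

INTERFACE

Orientations are given as [roll, pitch, yaw] about the fixed x, y, z axes, in that order (R = Rz(yaw) Ry(pitch) Rx(roll)).
In Python, from bench import robot, snapshot, models gives the robot as it stands.
- The arm moves only by the tool arm_command, never from a script. Its argument "commands" is text: rows parted by semicolons, each of 7 numbers parted by spaces: the shift along the tool's x, y, z in mm, then the turn, a rotation vector about the tool's x, y, z in degrees, then the opening, from 0 (shut) to 1 (fully open). In form: tx ty tz rx ry rz hand; .... A call has 1 to 12 rows; each row shifts and turns the pose as measured when the row begins, along the tool's axes as they then stand; what a row does not reach is not made up. A row lasts 1/8 s, in which the tool goes at most 62.5 mm and 10.7 degrees, less where a joint would pass 70% of its speed; a pose out of reach is approached as far as the arm can. A call is refused whole if a number of a shift passes 62.5 or a number of a turn 10.7, either way. A call with a gripper value outside its range is refused whole. The fingers move at their own pace and stop on an object; the grip force is fixed at half the most. Time passes only in rows, so rows that do not move let the fingers close. It gives the time, the measured TCP pose, the force and the opening at its end, in the units of the state.
- robot.get_obs(): the state, without advancing time (a new reading comes with each control period).
- snapshot(name): name is "side" or "top"; returns a dict with "img" (384x512x3 uint8, blue, green, red), "camera_matrix" (3x3 intrinsics, pixels), "dist" ([k1, k2, p1, p2, k3] as OpenCV has them; the pictures are not rectified), "origin" and "rotation" of the camera in the world. Camera axes: x right, y down, z forward; pixel columns grow to the right and rows downward; lengths in m; the calibration is good to about 2 mm. A picture is of the moment at which its call begins. There is no depth.
- robot.close_job(): hands the job in, once; it reports no verdict.
Trained networks look in a picture, given as the dict that the camera call returned (one of the last four; its "shot" number tells which), for a name from the list of things; names that differ only in an ending like _2 or _b are one class to them, and where a whole thing is asked for, a point or a joint stands for the part that bears it (a point fixed in the world has none). Each returns a list of dicts, best first, with "conf" (0 to 1); they miss things now and then, are a little off and sometimes report something else, mostly with a low value. They report only what shows in the picture. A call takes as long as a camera call. They do not tell look-alikes from the thing itself.
- models.spot_in(query, picture): "bbox" ([left, top, width, height] as shares, 0 to 1, of the picture: columns of its width, rows of its height, round what is visible of it).
- models.tip_of(query, picture): "centre" ([column, row] as shares, 0 to 1, of the picture: columns of its width, rows of its height: a listed point, or the origin of a listed thing).
The state is a dict: "time": time; "joint_positions": joint angles; "qvel": joint speeds; "joint_torque": joint torques, N m; "tool_pos": TCP position; "ee_rot": TCP orientation; "wrist_force": force on the tool from outside, world axes, zero at the start; "wrist_torque": the same for the moment, N m; "width": finger opening in m.
Only numpy, scipy, OpenCV 4.12 (cv2) and the standard library are available. Lean on these libraries where they do the work, as an engineer would, in place of code of your own. Each camera call takes 0.05 s, during which the arm holds its last target. There are 200 camera calls.

## Working session

There is one attempt and no reset: what is moved stays moved. The work goes in short steps, Python scripts to look and compute and a tool call to move; the robot and the scene stay as the last step left them, time stands still between calls to the robot, and variables do not carry over. Pictures are saved under pics/ and viewed, about 8 in all and at most 12, crops included, and the job is handed in when it is done.

Besides the shell and the picture viewer there is one more tool, called as a command line: name --argument value ..., lists and objects as JSON in quotes. arm_command: Moves the arm, as the interface text tells. Its arguments: {"type":"object","properties":{"commands":{"type":"string"}},"required":["commands"]}

```bash
mkdir -p pics; ls; cat > h.py <<'E'
import numpy as np, cv2
from bench import robot, snapshot, models
from scipy.spatial.transform import Rotation as R
def px(p,c):
    h,w=p["img"].shape[:2]; return np.array([c[0]*w,c[1]*h])
def ray(p,uv):
    q=cv2.undistortPoints(np.array([[uv]],float),np.array(p["camera_matrix"]),np.array(p["dist"]))[0,0]
    d=np.array(p["rotation"])@np.array([q[0],q[1],1]); return np.array(p["origin"]),d/np.linalg.norm(d)
def atz(p,uv,z):
    o,d=ray(p,uv); return o+d*(z-o[2])/d[2]
def tri(rs):
    A=np.zeros((3,3));b=np.zeros(3)
    for o,d in rs:
        M=np.eye(3)-np.outer(d,d);A+=M;b+=M@o
    x=np.linalg.solve(A,b); return x,[np.linalg.norm((np.eye(3)-np.outer(d,d))@(x-o)) for o,d in rs]
def proj(p,X):
    Rm=np.array(p["rotation"]).T; rv=cv2.Rodrigues(Rm)[0]; t=-Rm@np.array(p["origin"])
    return cv2.projectPoints(np.array(X,float).reshape(-1,3),rv,t,np.array(p["camera_matrix"]),np.array(p["dist"]))[0][:,0]
E
python3 - <<'E'
from h import *
s=snapshot("side");t=snapshot("top")
for n,p in(("side",s),("top",t)):
    cv2.imwrite(f"pics/{n}0.png",p["img"]); print(n,np.round(p["origin"],3),np.round(p["rotation"],2).tolist(),p["camera_matrix"][0][0])
for q in["lock_center","dial_grip","shackle_crown","staple","chest","lock"]:
    for n,p in(("side",s),("top",t)):
        print(q,n,[(np.round(px(p,d["centre"]),1).tolist(),round(d["conf"],2)) for d in models.tip_of(q,p)[:3]])
cv2.imwrite("pics/both0.png",np.hstack([s["img"],t["img"]])[:, :])
print(robot.get_obs())
E
```

```text
pics
side [ 0.322 -0.92   1.135] [-2.39, 0.02, -0.23] 415.29358754026276
top [ 0.301 -0.004  1.586] [-2.98, 0.01, -1.57] 490.2067474457843
lock_center side [([220.3, 268.3], 0.82), ([277.1, 208.0], 0.64), ([210.5, 203.4], 0.6)]
lock_center top [([268.9, 173.5], 0.8), ([199.8, 193.3], 0.76), ([302.0, 248.8], 0.71)]
dial_grip side [([210.5, 201.2], 0.64), ([221.0, 264.3], 0.61), ([212.3, 232.2], 0.53)]
dial_grip top [([197.3, 190.7], 0.68), ([212.7, 243.9], 0.52), ([303.0, 248.0], 0.49)]
shackle_crown side [([237.3, 185.1], 0.56), ([235.7, 271.2], 0.55), ([290.4, 210.6], 0.43)]
shackle_crown top [([277.9, 162.7], 0.61), ([274.6, 239.0], 0.57), ([185.7, 203.3], 0.54)]
staple side [([283.1, 215.4], 0.84)]
staple top [([281.7, 169.7], 0.76)]
chest side [([298.8, 237.6], 0.72)]
chest top [([274.9, 159.9], 0.63)]
lock side [([217.2, 272.1], 0.75), ([206.9, 209.1], 0.73), ([213.6, 239.0], 0.7)]
lock top [([258.8, 248.4], 0.83), ([301.4, 250.8], 0.76), ([215.9, 242.2], 0.75)]
{'time': 0.7, 'joint_positions': array([ 1.18190790e+00,  8.71371741e-02,  1.37067807e+00,  3.68643862e-06,
        1.68359658e+00, -1.03087623e-01]), 'qvel': array([ 7.75157926e-04,  7.73298459e-04,  7.00378729e-05, -1.56751819e-04,
        1.83761968e-03,  1.09282074e-03]), 'joint_torque': array([-1.59644464e-04, -3.39912057e+01, -3.02518094e+01,  7.18429824e-02,
        2.35613482e-02,  2.79421977e-05]), 'tool_pos': array([0.15506544, 0.52771421, 0.20555139]), 'ee_rot': array([3.14141240e+00, 1.49651080e-05, 2.85579226e+00]), 'wrist_force': array([-0.13914536,  0.33931689, -0.12070127]), 'wrist_torque': array([-0.02116616,  0.02049165, -0.01001865]), 'width': 0.09421247893893304}
```

```bash
python3 - <<'E'
import cv2,numpy as np
s=cv2.imread("pics/side0.png")[160:300,170:345];t=cv2.imread("pics/top0.png")[110:275,170:345]
a=cv2.resize(s,(700,560),interpolation=cv2.INTER_CUBIC);b=cv2.resize(t,(636,600),interpolation=cv2.INTER_CUBIC)
cv2.imwrite("pics/s1.png",a);cv2.imwrite("pics/t1.png",b)
E
```

```text
(no output)
```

View pics/s1.png

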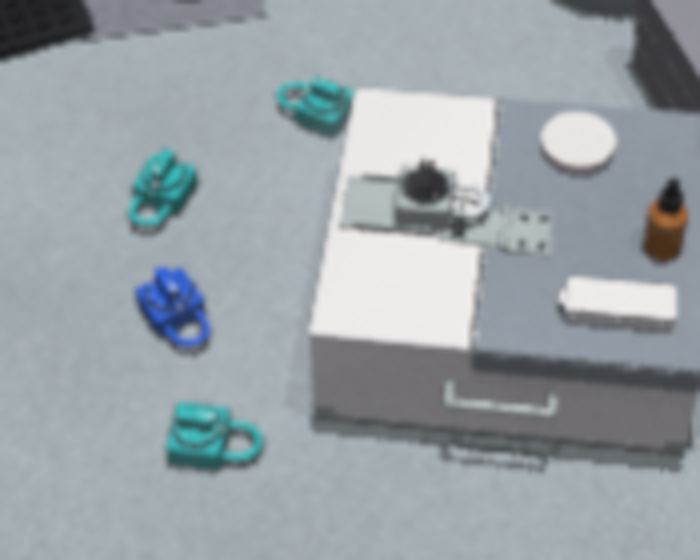

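View pics/t1.png

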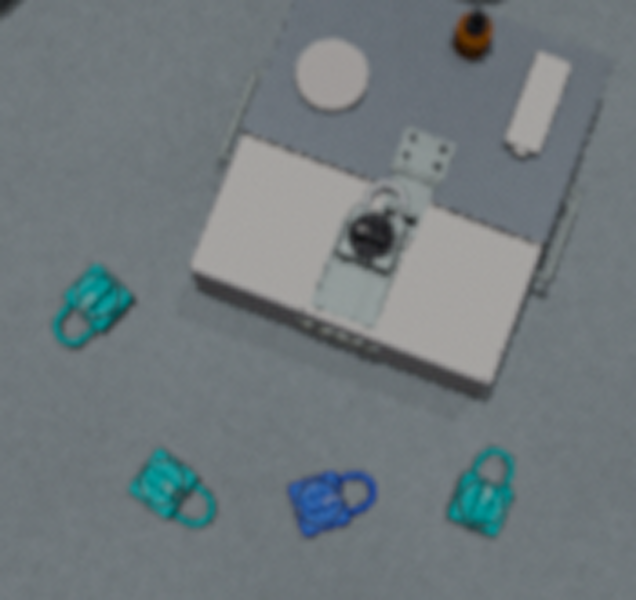

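```bash
python3 - <<'E'
from h import *
S=[];T=[];q=["lock_center","dial_grip","shackle_crown","staple"]
S=snapshot("side");T=snapshot("top")
near={"side":np.array([277,208]),"top":np.array([271,173])}
for k in q:
    r=[]
    for n,p in(("side",S),("top",T)):
        c=[px(p,d["centre"]) for d in models.tip_of(k,p)]
        c=[x for x in c if np.linalg.norm(x-near[n])<18]
        if c: r.append(ray(p,c[0])); print(k,n,c[0].round(1), atz(p,c[0],{"lock_center":.135,"dial_grip":.1595,"shackle_crown":.135,"staple":.132}[k]).round(4))
    if len(r)==2: x,e=tri(r);print("   tri",x.round(4),np.round(e,4))
# chest front edge and others from top crop
f=lambda x,y:(170+x/3.634,110+y/3.636)
P=[atz(T,f(*c),.12) for c in[(193,272),(490,384),(240,136),(538,242),(318,306),(378,326)]]
print(np.round(P,4)); 
for a,b in((1,0),(3,2),(5,4)):
    d=P[b]-P[a]; print(np.degrees(np.arctan2(d[1],d[0]))-90)
ims=[]
for p,c in((S,(277,206)),(T,(272,173))):
    u,v=c; ims.append(cv2.resize(p["img"][v-16:v+16,u-20:u+20],(400,320),interpolation=cv2.INTER_CUBIC))
im=np.hstack(ims); im=np.clip(im.astype(float)**.6*255**.4*1.0,0,255).astype(np.uint8)
cv2.imwrite("pics/dial.png",im)
E
```

```text
Traceback (most recent call last):
  File "h.py", line 10, in atz
    o,d=ray(p,uv); return o+d*(z-o[2])/d[2]
                                       ~^^^
IndexError: invalid index to scalar variable.
```

```bash
sed -i 's/np.array(p\["rotation"\])@/rot(p)@/; s/Rm=np.array(p\["rotation"\]).T/Rm=rot(p).T/' h.py; echo 'def rot(p): return R.from_euler("xyz",p["rotation"]).as_matrix()' >> h.py
cat > m.py <<'E'
from h import *
q=["lock_center","dial_grip","shackle_crown","staple"]
S=snapshot("side");T=snapshot("top")
near={"side":np.array([277,208]),"top":np.array([271,173])}
for k in q:
    r=[]
    for n,p in(("side",S),("top",T)):
        c=[px(p,d["centre"]) for d in models.tip_of(k,p)]
        c=[x for x in c if np.linalg.norm(x-near[n])<18]
        if c: r.append(ray(p,c[0])); print(k,n,c[0].round(1), atz(p,c[0],{"lock_center":.135,"dial_grip":.1595,"shackle_crown":.135,"staple":.132}[k]).round(4))
    if len(r)==2: x,e=tri(r);print("   tri",x.round(4),np.round(e,4))
E
python3 - <<'E'
from m import *
f=lambda x,y:(170+x/3.634,110+y/3.636)
P=[atz(T,f(*c),.12) for c in[(193,272),(490,384),(240,136),(538,242),(318,306),(378,326)]]
print(np.round(P,4)); 
for a,b in((1,0),(3,2),(5,4)):
    d=P[b]-P[a]; print(np.degrees(np.arctan2(d[1],d[0]))-90)
ims=[]
for p,c in((S,(277,206)),(T,(272,173))):
    u,v=c; ims.append(cv2.resize(p["img"][v-16:v+16,u-20:u+20],(400,320),interpolation=cv2.INTER_CUBIC))
im=np.hstack(ims); im=np.clip(im.astype(float)**.6*255**.4*1.0,0,255).astype(np.uint8)
cv2.imwrite("pics/dial.png",im)
E
```

```text
lock_center side [276.  208.2] [ 0.5698 -0.0567  0.135 ]
lock_center top [268.6 175.1] [ 0.5732 -0.0472  0.135 ]
   tri [ 0.5738 -0.0474  0.1245] [0.0014 0.0014]
dial_grip top [272.8 177.6] [ 0.5611 -0.0589  0.1595]
shackle_crown side [290.6 212.9] [ 0.6097 -0.0876  0.135 ]
shackle_crown top [277.1 161.9] [ 0.6139 -0.073   0.135 ]
   tri [ 0.616  -0.0737  0.1184] [0.0014 0.0014]
staple side [287.  212.4] [ 0.5999 -0.0802  0.132 ]
staple top [278.8 171.5] [ 0.5849 -0.0781  0.132 ]
   tri [ 0.5929 -0.0789  0.1298] [0.0074 0.0074]
[[ 0.5458  0.0904  0.12  ]
 [ 0.4527 -0.1562  0.12  ]
 [ 0.6624  0.0521  0.12  ]
 [ 0.5719 -0.1979  0.12  ]
 [ 0.5174 -0.014   0.12  ]
 [ 0.5007 -0.0639  0.12  ]]
-20.687940324259586
-19.89217304998725
-18.46724122236526
```

View pics/dial.png

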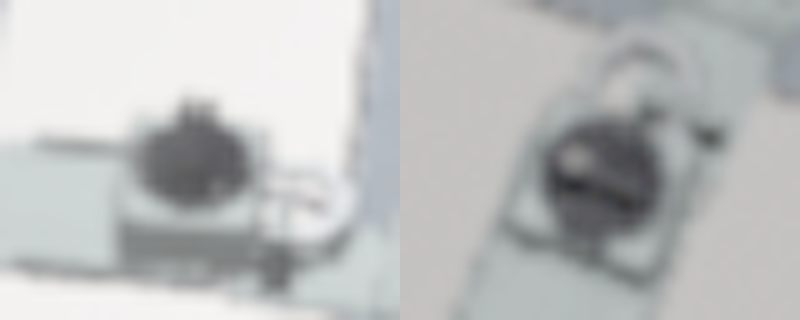

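```bash
cat >> h.py <<'E'
def to(X):
    o=robot.get_obs(); r=R.from_euler("xyz",o["ee_rot"])
    print("shift mm",(r.inv().apply(np.array(X)-o["tool_pos"])*1000).round(1),"rpy",np.degrees(o["ee_rot"]).round(2),"F",o["wrist_force"].round(1),"w",round(o["width"],4),"t",o["time"])
E
python3 - <<'E'
from h import *
S=snapshot("side");T=snapshot("top")
print(atz(S,(276.3,205.9),.152).round(4),atz(T,(272.2,174.7),.152).round(4))
x,e=tri([ray(S,(276.3,205.9)),ray(T,(272.2,174.7))]);print(x.round(4),np.round(e,4))
to([.559,-.056,.25])
E
```

```text
[ 0.569 -0.062  0.152] [ 0.5713 -0.0574  0.152 ]
[ 0.5713 -0.0576  0.147 ] [0.0009 0.0009]
shift mm [-552.1 -446.2  -44.5] rpy [179.99   0.   163.63] F [-0.  -0.9  0.1] w 0.094 t 1.45
```

arm_command --commands "0 0 -15 0 0 10.4 1; 0 0 -15 0 0 10.4 1; 0 0 -10 0 0 10.4 1; 0 0 0 0 0 10.4 1; 0 0 0 0 0 10.4 1; 0 0 0 0 0 10.4 1; 0 0 0 0 0 10.4 1; 0 0 0 0 0 10.4 1; 0 0 0 0 0 10.4 1; 0 0 0 0 0 0 1"

```text
time: 2.7
tool_pos: [0.155, 0.5277, 0.2468]
ee_rot: [-3.141, 0.0, 1.171]
wrist_force: [-0.8, 0.6, -1.0]
width: 0.0942
```

```bash
python3 -c "
from h import *
to([.57,-.059,.245])"
```

```text
shift mm [-378.9  610.6    1.7] rpy [-179.99    0.     67.09] F [-0.8  0.6 -1. ] w 0.0942 t 2.7
```

arm_command --commands "-31.5 51 0 0 0 0 0.6; -31.5 51 0 0 0 0 0.6; -31.5 51 0 0 0 0 0.6; -31.5 51 0 0 0 0 0.6; -31.5 51 0 0 0 0 0.6; -31.5 51 0 0 0 0 0.6; -31.5 51 0 0 0 0 0.6; -31.5 51 0 0 0 0 0.6; -31.5 51 0 0 0 0 0.6; -31.5 51 0 0 0 0 0.6; -31.5 51 0 0 0 0 0.6; 0 0 0 0 0 -2.6 0.6"

```text
time: 4.2
tool_pos: [0.5593, -0.0183, 0.2465]
ee_rot: [3.137, -0.004, 1.264]
wrist_force: [0.1, 0.5, 0.0]
width: 0.0568
```

```bash
python3 -c "
from h import *
to([.57,-.059,.245])"
```

```text
shift mm [-35.6  22.5   1.4] rpy [179.76  -0.23  72.41] F [0.1 0.5 0. ] w 0.0568 t 4.2
```

arm_command --commands "-36 22 10 0 0 2.5 0.4; 0 0 20 0 0 0 0.4; 0 0 10 0 0 0 0.4; 0 0 0 0 0 0 0.4; 0 0 0 0 0 0 0.4"

```text
time: 4.82
tool_pos: [0.5711, -0.0613, 0.206]
ee_rot: [3.136, -0.005, 1.23]
wrist_force: [-0.2, 0.5, 0.6]
width: 0.0376
```

```bash
python3 - <<'E'
from h import *
to([.57,-.059,.185])
S=snapshot("side");T=snapshot("top")
ims=[]
tp=robot.get_obs()["tool_pos"]
for p in (S,T):
    c=proj(p,[[.57,-.059,.16]])[0]; print("dial",c.round(1),"tcp",proj(p,[tp])[0].round(1))
    u,v=c.round().astype(int); print(u,v); ims.append(cv2.resize(p["img"][v-30:v+20,u-25:u+25],(400,400),interpolation=cv2.INTER_CUBIC))
im=np.hstack(ims); im=np.clip(im.astype(float)**.6*255**.4,0,255).astype(np.uint8)
cv2.imwrite("pics/hover.png",im)
E
```

```text
shift mm [ 1.7 -1.9 21. ] rpy [179.69  -0.27  70.45] F [-0.2  0.5  0.6] w 0.0376 t 4.825
dial [276.4 203.5] tcp [277.2 193.9]
276 203
dial [272.8 174.6] tcp [274.2 171.3]
273 175
```

View pics/hover.png

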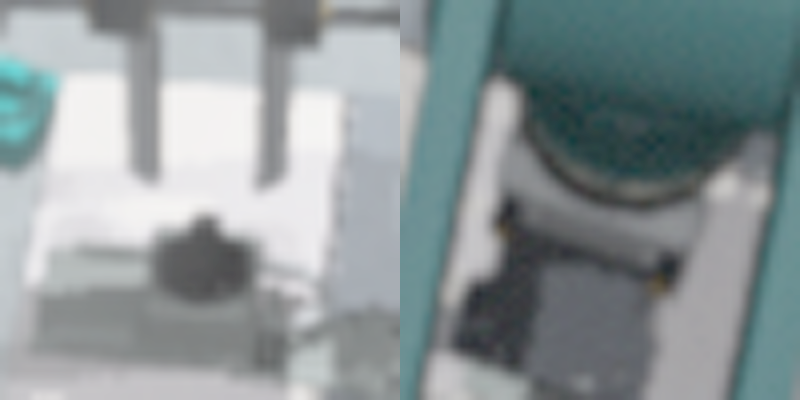

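arm_command --commands "2 -0.7 20 0.3 0 0.4 0.4; 0 0 15 0 0 0 0.4; 0 0 10 0 0 0 0.4; 0 0 4 0 0 0 0.4; 0 0 0 0 0 0 0.4"

```text
time: 5.55
tool_pos: [0.571, -0.0581, 0.1533]
ee_rot: [-3.141, -0.005, 1.223]
wrist_force: [-0.2, 0.2, 1.3]
width: 0.0375
```

```bash
python3 - <<'E'
from h import *
to([.571,-.059,.156])
E
```

```text
shift mm [-0.8  0.3 -2.7] rpy [-179.96   -0.27   70.09] F [-0.2  0.2  1.3] w 0.0375 t 5.55
```

arm_command --commands "0 0 -2.5 0 0 0 0.4; 0 0 0 0 0 0 0; 0 0 0 0 0 0 0; 0 0 0 0 0 0 0; 0 0 0 0 0 0 0"

```text
time: 6.18
tool_pos: [0.5718, -0.0584, 0.1578]
ee_rot: [3.139, -0.005, 1.223]
wrist_force: [0.2, 0.0, -0.5]
width: 0.0117
```

```bash
python3 - <<'E'
from h import *
to([.571,-.059,.156]); print(robot.get_obs()["wrist_torque"])
E
```

```text
shift mm [-0.8 -0.5  1.8] rpy [179.87  -0.29  70.09] F [ 0.2  0.  -0.5] w 0.0117 t 6.175
[-0.10956825  0.0536689   0.05491334]
```

arm_command --commands "0 0 0 0 0 7.5 0; 0 0 0 0 0 7.5 0; 0 0 0 0 0 7.5 0; 0 0 0 0 0 7.5 0; 0 0 0 0 0 0 0"

```text
time: 6.8
tool_pos: [0.5714, -0.0594, 0.1578]
ee_rot: [3.141, -0.004, 0.684]
wrist_force: [-0.0, -0.5, -0.7]
width: 0.0115
```

```bash
python3 - <<'E'
from h import *
to([.571,-.059,.1578]); print(robot.get_obs()["wrist_torque"])
E
```

```text
shift mm [-0.1 -0.6 -0. ] rpy [179.98  -0.21  39.17] F [-0.  -0.5 -0.7] w 0.0115 t 6.8
[-0.13896286  0.18006618  0.02081951]
```

arm_command --commands "0 0 0 0 0 7.4 0; 0 0 0 0 0 7.4 0; 0 0 0 0 0 7.4 0; 0 0 0 0 0 7.4 0; 0 0 0 0 0 7.4 0; 0 0 0 0 0 7.4 0; 0 0 0 0 0 7.4 0; 0 0 0 0 0 5.5 0; 0 0 0 0 0 0 0; 0 0 0 0 0 0 0"

```text
time: 8.05
tool_pos: [0.5715, -0.0597, 0.1578]
ee_rot: [-3.139, -0.003, -0.324]
wrist_force: [-0.1, 0.3, -0.1]
width: 0.0115
```

```bash
python3 - <<'E'
from h import *
to([.571,-.059,.1578]); print(robot.get_obs()["wrist_torque"])
E
```

```text
shift mm [-0.7 -0.5 -0. ] rpy [-1.7988e+02 -1.6000e-01 -1.8560e+01] F [-0.1  0.3 -0.1] w 0.0115 t 8.05
[-0.0631222   0.21546303  0.02791663]
```

arm_command --commands "0 0 0 0 0 1.4 0; 0 0 0 0 0 0 0; 0 0 0 0 0 0 0.35; 0 0 0 0 0 0 0.35; 0 0 0 0 0 0 0.7; 0 0 -25 0 0 0 0.7; 0 0 -25 0 0 0 0.7; 0 0 -10 0 0 0 0.7; 0 0 0 0 0 0 0.7"

```text
time: 9.18
tool_pos: [0.571, -0.0593, 0.2181]
ee_rot: [-3.139, -0.001, -0.347]
wrist_force: [-0.0, 0.2, -0.4]
width: 0.0656
```

```bash
python3 - <<'E'
from h import *
to([.571,-.059,.22])
S=snapshot("side");T=snapshot("top")
ims=[]
for p in (S,T):
    c=proj(p,[[.57,-.059,.155]])[0]
    u,v=c.round().astype(int); print(u,v); ims.append(cv2.resize(p["img"][v-24:v+16,u-20:u+20],(400,400),interpolation=cv2.INTER_CUBIC))
im=np.hstack(ims); im=np.clip(im.astype(float)**.6*255**.4,0,255).astype(np.uint8)
cv2.imwrite("pics/dial2.png",im)
E
```

```text
shift mm [-0.1 -0.3 -1.9] rpy [-1.7985e+02 -4.0000e-02 -1.9860e+01] F [-0.   0.2 -0.4] w 0.0656 t 9.175
276 205
273 175
```

View pics/dial2.png

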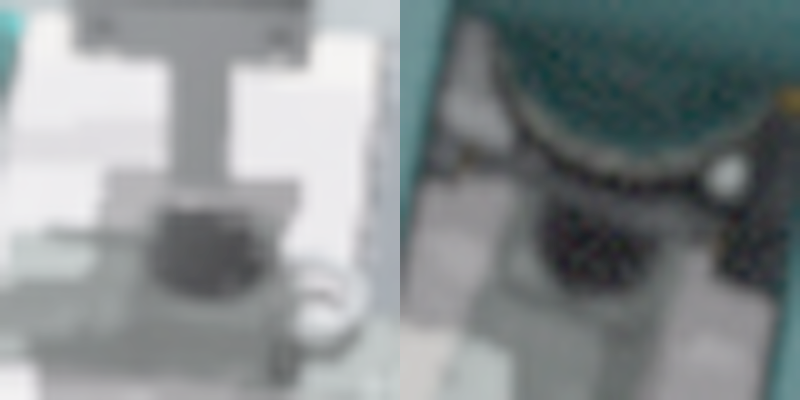

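arm_command --commands "0 0 35 0 0 0 0.75; 0 0 30 0 0 0 0.75; 0 0 10 0 0 0 0.75; 0 0 5 0 0 0 0.75; 0 0 0 0 0 0 0.75; 0 0 0 0 0 0 0.75"

```text
time: 10.02
tool_pos: [0.5698, -0.0589, 0.1331]
ee_rot: [-3.14, 0.004, -0.347]
wrist_force: [-0.2, 0.9, -0.4]
width: 0.071
```

```bash
python3 - <<'E'
from h import *
to([.571,-.059,.131])
E
```

```text
shift mm [ 1.2 -0.3  2.1] rpy [-179.88    0.2   -19.86] F [-0.2  0.9 -0.4] w 0.071 t 10.025
```

arm_command --commands "1 0 1.5 0 0 0 0.75; 0 0 0 0 0 0 0; 0 0 0 0 0 0 0; 0 0 0 0 0 0 0; 0 0 0 0 0 0 0"

```text
time: 10.65
tool_pos: [0.572, -0.0595, 0.1337]
ee_rot: [-3.139, -0.0, -0.347]
wrist_force: [0.8, 0.3, -0.8]
width: 0.0477
```

```bash
python3 - <<'E'
from h import *
to([.571,-.059,.131]); print(robot.get_obs()["wrist_torque"])
E
```

```text
shift mm [-1.1 -0.2  2.7] rpy [-1.7985e+02 -2.0000e-02 -1.9860e+01] F [ 0.8  0.3 -0.8] w 0.0477 t 10.65
[ 0.05417938  0.10533149 -0.00474551]
```

arm_command --commands "-4 0 0 0 0 0 0; -4 0 0 0 0 0 0; -4 0 0 0 0 0 0"

```text
time: 11.02
tool_pos: [0.5606, -0.0554, 0.1338]
ee_rot: [-3.139, -0.002, -0.347]
wrist_force: [1.7, 0.4, -1.1]
width: 0.0481
```

arm_command --commands "-4 0 0 0 0 0 0; -4 0 0 0 0 0 0"

```text
time: 11.28
tool_pos: [0.5535, -0.0533, 0.1338]
ee_rot: [-3.14, -0.005, -0.347]
wrist_force: [2.7, -1.3, -1.2]
width: 0.0477
```

arm_command --commands "-4 0 0 0 0 0 0; -4 0 0 0 0 0 0"

```text
time: 11.52
tool_pos: [0.5459, -0.0506, 0.1339]
ee_rot: [-3.139, -0.006, -0.347]
wrist_force: [2.5, -0.8, -1.2]
width: 0.0479
```

```bash
python3 - <<'E'
from h import *
to([.572,-.0595,.1337]); print(robot.get_obs()["wrist_torque"])
E
```

```text
shift mm [27.5 -0.5  0.3] rpy [-179.88   -0.35  -19.9 ] F [ 2.5 -0.8 -1.2] w 0.0479 t 11.525
[-0.18455869 -0.32241164  0.00661556]
```

arm_command --commands "-3 0 0 0 0 0 0; 0 0 0 0 0 0 0"

```text
time: 11.78
tool_pos: [0.5425, -0.0493, 0.1338]
ee_rot: [-3.139, -0.006, -0.347]
wrist_force: [1.9, -1.6, -1.3]
width: 0.0477
```

arm_command --commands "-3 0 0 0 0 0 0; 0 0 0 0 0 0 0"

```text
time: 12.02
tool_pos: [0.5413, -0.0489, 0.1338]
ee_rot: [-3.139, -0.01, -0.348]
wrist_force: [1.8, -1.2, -2.0]
width: 0.0479
```

```bash
python3 - <<'E'
from h import *
to([.572,-.0595,.1337]); print(robot.get_obs()["wrist_torque"])
E
```

```text
shift mm [32.5 -0.5  0.5] rpy [-179.87   -0.58  -19.92] F [ 1.8 -1.2 -2. ] w 0.0479 t 12.025
[-0.13509572 -0.21097744 -0.1141418 ]
```

arm_command --commands "-4 0 0 0 0 0 0"

```text
time: 12.15
tool_pos: [0.5408, -0.0487, 0.1341]
ee_rot: [-3.139, -0.019, -0.348]
wrist_force: [14.3, -5.4, -7.5]
width: 0.0477
```

arm_command --commands "-4 0 0 0 0 0 0"

```text
time: 12.28
tool_pos: [0.5407, -0.0487, 0.1342]
ee_rot: [-3.138, -0.028, -0.349]
wrist_force: [13.3, -3.6, -6.7]
width: 0.0475
```

```bash
python3 - <<'E'
from h import *
to([.572,-.0595,.1337]); print(robot.get_obs()["wrist_torque"])
S=snapshot("side");T=snapshot("top")
ims=[]
for p in (S,T):
    c=proj(p,[[.58,-.059,.14]])[0]
    u,v=c.round().astype(int); print(u,v); ims.append(cv2.resize(p["img"][v-20:v+20,u-20:u+20],(400,400),interpolation=cv2.INTER_CUBIC))
cv2.imwrite("pics/pull.png",np.hstack(ims))
E
```

```text
shift mm [33.  -0.5  1.4] rpy [-179.81   -1.62  -20.01] F [13.3 -3.6 -6.7] w 0.0475 t 12.275
[-0.6568189  -1.98378943 -0.22836673]
279 207
273 173
```

View pics/pull.png

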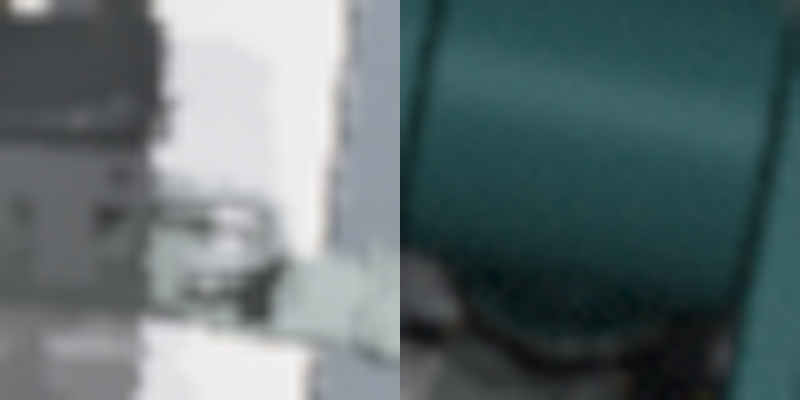

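arm_command --commands "3 0 0 0 -1 0 0; 3 0 0 0 0 0 0; 4 0 0 0 0 0 0; 4 0 0 0 0 0 0; 4 0 0 0 0 0 0; 4 0 0 0 0 0 0; 4 0 0 0 0 0 0"

```text
time: 13.25
tool_pos: [0.5628, -0.0563, 0.1338]
ee_rot: [-3.138, -0.001, -0.348]
wrist_force: [-0.7, 0.7, 1.0]
width: 0.0477
```

```bash
python3 - <<'E'
from h import *
to([.572,-.0595,.1337]); print(robot.get_obs()["wrist_torque"])
E
```

```text
shift mm [ 9.8 -0.1  0.1] rpy [-1.7981e+02 -5.0000e-02 -1.9950e+01] F [-0.7  0.7  1. ] w 0.0477 t 13.25
[ 0.01811164  0.30804761 -0.03603286]
```

arm_command --commands "4 0 0 0 0 0 0; 3 0 0 0 0 0 0; 2 0 0 0 0 0 0"

```text
time: 13.62
tool_pos: [0.572, -0.0596, 0.1338]
ee_rot: [-3.138, -0.001, -0.348]
wrist_force: [-0.2, 0.2, 0.6]
width: 0.0478
```

arm_command --commands "2 0 0 0 0 0 0; 2 0 0 0 0 0 0"

```text
time: 13.88
tool_pos: [0.5751, -0.0607, 0.1338]
ee_rot: [-3.138, 0.002, -0.348]
wrist_force: [-6.1, 2.3, 2.6]
width: 0.0475
```

arm_command --commands "2 0 0 0 0 0 0"

```text
time: 14.0
tool_pos: [0.5751, -0.0607, 0.1338]
ee_rot: [-3.139, 0.007, -0.348]
wrist_force: [-8.0, 2.7, 3.9]
width: 0.0476
```

```bash
python3 - <<'E'
from h import *
to([.572,-.0595,.1337]); print(robot.get_obs()["wrist_torque"])
E
```

```text
shift mm [-3.3 -0.1  0.1] rpy [-179.82    0.39  -19.95] F [-8.   2.7  3.9] w 0.0476 t 14.0
[ 0.36258995  1.56556618 -0.14125231]
```

arm_command --commands "-2.5 0 0 0 0 0 0; 0 0 0 0 0 0 0; 0 0 -4 0 0 0 0; 0 0 -4 0 0 0 0; 0 0 -4 0 0 0 0"

```text
time: 14.62
tool_pos: [0.5727, -0.0601, 0.1439]
ee_rot: [-3.139, 0.008, -0.348]
wrist_force: [0.2, 0.5, -3.8]
width: 0.0476
```

```bash
python3 - <<'E'
from h import *
to([.572,-.0595,.1337]); print(robot.get_obs()["wrist_torque"])
E
```

```text
shift mm [-0.8 -0.4 10.3] rpy [-179.85    0.46  -19.95] F [ 0.2  0.5 -3.8] w 0.0476 t 14.625
[ 0.04725019  0.14373706 -0.01750196]
```

arm_command --commands "0 0 -5 0 0 0 0; 0 0 -5 0 0 0 0; 0 0 -5 0 0 0 0; 0 0 -5 0 0 0 0"

```text
time: 15.12
tool_pos: [0.5729, -0.0603, 0.1652]
ee_rot: [-3.139, 0.008, -0.348]
wrist_force: [-0.6, -0.3, -4.2]
width: 0.0477
```

arm_command --commands "0 0 -10 0 0 0 0; 0 0 -20 0 0 0 0; 0 0 -25 0 0 0 0; 0 0 -25 0 0 0 0; 0 0 -20 0 0 0 0; 0 0 -20 0 0 0 0; 0 0 -10 0 -0.4 0 0; 0 0 0 0 0 0 0"

```text
time: 16.12
tool_pos: [0.5738, -0.061, 0.3038]
ee_rot: [-3.139, 0.012, -0.348]
wrist_force: [-0.1, 0.1, -4.2]
width: 0.0475
```

```bash
python3 - <<'E'
from h import *
to([.572,-.0595,.1337]); print(robot.get_obs()["wrist_torque"])
S=snapshot("side");T=snapshot("top")
ims=[]
for p in (S,T):
    c=proj(p,[[.58,-.059,.2]])[0]
    u,v=c.round().astype(int); print(u,v); ims.append(cv2.resize(p["img"][v-40:v+40,u-40:u+40],(400,400),interpolation=cv2.INTER_CUBIC))
cv2.imwrite("pics/lift.png",np.hstack(ims))
E
```

```text
shift mm [ -0.3  -0.3 170.1] rpy [-179.82    0.67  -19.95] F [-0.1  0.1 -4.2] w 0.0475 t 16.125
[0.01867343 0.14999314 0.01396383]
280 194
273 169
```

View pics/lift.png

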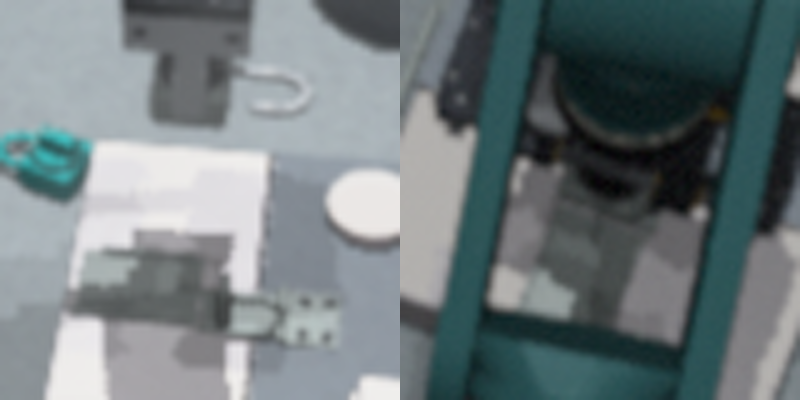

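arm_command --commands "0 0 0 0 0.6 0 0; 0 0 0 0 0 0 0; 0 0 0 0 0 0 0; 0 0 0 0 0 0 0"

```text
time: 16.73
tool_pos: [0.5724, -0.0606, 0.2993]
ee_rot: [-3.14, 0.008, -0.348]
wrist_force: [0.3, -0.1, -4.1]
width: 0.0476
```

```bash
python3 - <<'E'
from h import *
to([.572,-.0595,.1337]); print(abs(robot.get_obs()["qvel"]).max()); print(robot.close_job())
E
```

```text
shift mm [  0.6  -0.6 165.6] rpy [-179.88    0.47  -19.95] F [ 0.3 -0.1 -4.1] w 0.0476 t 16.725
0.004360266030134826
the job is handed in; nothing more can be done
None
```

The padlock is open, off the staple and held in the gripper. I handed the job in at 16.7 s; the hand-in itself gave no verdict.

- **Dial:** I gripped the finger bar and turned it 90° (3 notches) clockwise to the index. The index line was not clearly readable in the picture. The proof that it was right is that the shackle drew out past the 1 mm block.
- **Shackle:** I pulled the body back about 33 mm to the end stop, felt as a force rise to about 14 N. The last stretch was about 1 mm more than the stated range. I then pushed it forward 36.5 mm until it met the staple, which matches the stated dimensions for a fully open shackle.
- **Lift:** I backed off about 2.5 mm and lifted straight up. The force stayed near 4 N, slightly above the lock's stated weight (about 2.5–3.4 N), with no sign of snagging.

**Last checks:**
- The grip width was 47.6 mm, so the lock is firmly held, and the tilt was about 0.5°.
- The lock's underside was about 29 cm above the bench, or 17 cm above the chest, with the arm at rest.
- The last picture shows the staple empty and the open shackle clear of everything. The petri dish looked undisturbed. The other objects were largely out of that crop, so I did not check them again.

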